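Load the sample tray across the isolation gap

ROBOT

A 6-joint arm with a two-finger parallel gripper is mounted at the origin on the work surface. World frame = base frame: x ahead of the robot, y to its left, z up, the work surface at z = 0. Lengths are in m, angles in rad, forces in N, time in s.
With the tool pointing down it reaches from about 0.325 to 1 m from the base axis. Payload 5.1 kg.
Tool frame: the origin (TCP) lies midway between the tips of the shut fingers; the grasp point (between the pads) lies 19 mm behind it; z points along the fingers, y is the line along which they close (so a half turn about z gives the same grasp; the last joint's range is limited). The gripper opens to 85 mm and grips with 20 to 120 N. Pads are 22 mm wide; open, the fingers measure 114 mm over their backs; the gripper's body (76 mm by 85 mm) begins 54 mm behind the grasp point. The pads swing forward as they close: fully open they stand 13 mm farther back than shut.
Start: joints at [-1.43, 0.124, 1.65, -0, 1.367, -0.083], TCP at [0.144, -0.634, 0.231] pointing down, gripper open.
Joint ranges: [-2.61, 2.61], [-1.02, 2.33], [0.03, 2.71], [-1.35, 4.49], [0.32, 2.68], [-2.91, 2.91]. Speed limits (rad/s): [2.57, 2.57, 3.14, 3.14, 3.14, 3.14].

INTERFACE

Orientations are given as a unit quaternion [x, y, z, w].
In Python, from cell import ctrl gives the robot as it stands. The module is installed in compiled form; this text tells all that it offers.
- The arm moves only by the tool arm_command, never from a script. Its argument "targets" is a list of rows, each an object with "turn": the turn, a rotation vector about the tool's x, y, z in degrees, a list of three; "linear": the shift along the tool's x, y, z in cm, a list of three; "fingers": the opening, from 0 (shut) to 1 (fully open). In form: [{"turn": [ax, ay, az], "linear": [x, y, z], "fingers": fingers}, ...]. A call has 1 to 5 rows; each row is the pose to reach, as a shift and turn from the pose commanded when the call began, along the tool's axes at that moment; what a row does not reach only later rows make up. A row lasts 1/12 s, in which the tool goes at most 41.7 mm and 7.16 degrees, less where a joint would pass 70% of its speed; a pose out of reach is approached as far as the arm can. A call with a gripper value outside its range is refused whole. The fingers move at their own pace and stop on an object; the grip force is fixed at half the most. Time passes only in rows, so rows that repeat a pose let the fingers close. It gives the time, the measured TCP pose, the force, the opening and the grip force at its end, in the units of the state.
- ctrl.sense(): the state, without advancing time (a new reading comes with each control period).
- ctrl.read_camera(name): name is "scene" or "top" or "wrist"; returns a dict with "img" (384x512x3 uint8, blue, green, red), "mtx" (3x3 intrinsics, pixels), "dist" ([k1, k2, p1, p2, k3] as OpenCV has them; the pictures are not rectified), "camera_from_world" (4x4, takes a point from world to camera coordinates); the wrist camera has in their place "mount" (4x4, takes a point from camera to tool coordinates, whose origin is the TCP and whose axes are the flange's). Camera axes: x right, y up, looking along -z (the intrinsics and any distortion apply to the point x, -y, -z); pixel columns grow to the right and rows downward; lengths in m; the calibration is good to about 2 mm. A picture is of the moment at which its call begins: read the wrist's pose just before it. There is no depth.
- ctrl.sign_off(): hands the job in; it is judged then, once.
Trained networks look in the newest picture that a camera, given by its name, has taken for a name from the list of things; names that differ only in an ending like _2 or _b are one class to them, and where a whole thing is asked for, a point or a joint stands for the part that bears it (a point fixed in the world has none). Each returns a list of dicts, best first, with "confidence" (0 to 1); they miss things now and then, are a little off and sometimes report something else, mostly with a low value. They report only what shows in the picture. A call takes as long as a camera call.
- ctrl.search_frame(thing, camera): "extent" ([centre column, centre row, width, height] in pixels, round what is visible of it).
- ctrl.silhouettes(thing, camera): "mask" (384x512 bool, what is visible of it) and "extent" ([centre column, centre row, width, height] in pixels, round what is visible of it).
The state is a dict: "clock": time; "joint_positions": joint angles; "qvel": joint speeds; "tau": joint torques, N m; "eef_pos": TCP position; "tcp_rot": TCP orientation; "wrist_force": force on the tool from outside, world axes, zero at the start; "ft_torque": the same for the moment, N m; "finger_gap": finger opening in m; "finger_force": force on a finger pad.
Only numpy, scipy, OpenCV 4.12 (cv2) and the standard library are available. Lean on these libraries where they do the work, as an engineer would, in place of code of your own. Each camera call takes 0.05 s, during which the arm holds its last target. There are 200 camera calls.

TASK

Load the blue sample tray into the spectrometer: slide it slowly, without lifting it, from the loading shelf over the open gap onto the stage bed until its nose is fully home against the red end stop, then let go. Keep it level all the way, so that neither the heavy nose nor the tail sags into the gap by more than a couple of millimetres, and do not touch the specimen mounts at its nose. Leave everything else on the bench where it is.

Things in the scene. Friction and masses are not known exactly. Their poses are not given: they have to be found in the camera images.
- tray: (Sizes in mm.) Loose blue tray, 240 long (its x) by 120 wide (y), 0.7 to 0.98 kg, nose-heavy: centre of mass about 45 behind the nose, so unaided it tips into the gap. Front 190: solid rack 14 high with three glass slides. Last 50: the thumb plate, 4 thick, open behind and at the sides. Origin: centre of the underside; +x points to the nose (loading direction), z up.
- mounts: Steel holder (40 by 116) with three black round specimen mounts of 30 diameter, fixed on the tray's nose, top 32 above the tray's underside. Not to be touched. Origin: centre of the holder's underside, 23 behind the nose, 14 above the tray's underside.
- tray_nose (a point): Middle of the tray's leading lower edge; axes as the tray's.
- tray_thumb (a point): Middle of the thumb plate's top (grey ribs). It runs 25 ahead and behind, 60 to each side; 25 ahead (+x) an upright step 10 high, 120 wide, goes up to the rack: fingertips on the plate can push on it. It takes some 8 to 14 N down here to balance the nose just before it lands on the bed; once it is borne there, over about 4 N as the tail leaves the shelf tips the tail down.
- shelf: Fixed loading shelf: aluminium plate 300 long, 150 wide, on four posts, flat top 90 above the bench; grey guide rails on both sides, 12 high, inner faces 125 apart. The tray slides on shelf and bed with a friction coefficient of 0.45 to 0.75. Origin: on the bench under the middle of the delivery edge; +x towards the stage, z up.
- shelf_edge (a point): Middle of the shelf's delivery edge, at its top face. The tray starts on the shelf with its nose 5 to 40 short of this edge.
- stage: Fixed spectrometer: black breadboard on rubber feet carrying the stage bed (aluminium, 150 wide) and a white optics head, whose arm and objective overhang the last 60 of the bed, 41 above it. Origin: under the middle of the bed's entry edge, at bench height; +x is the loading direction, to within 0.25 degree that of the shelf.
- stage_edge (a point): Middle of the bed's entry edge, at the level of the bed's top face: 114 to 124 beyond shelf_edge and 0.3 to 1 lower than the shelf's top. The edge has a lead-in bevel, 16 long and 6 deep, so the bed bears a level tray only from 16 past this point; grey rails 12 high, inner faces 128 apart with a flared mouth, guide the tray. Nothing bears the tray in the gap.
- stage_stop (a point): Middle of the red end stop's face at bed level, 248 beyond stage_edge: where tray_nose must end (tray tail then 8 inside the bed's entry edge). The stop is rigid, 14 high. Axes as the stage's.
- objective_pot: Bystander: black and grey round pot, 43 diameter, 63 high, standing on the breadboard beside the stage bed, on its far side from the robot. Origin: centre of its underside.
- spare_mount: Bystander: black round specimen mount, 30 diameter, 20 high, on the bench. Origin: centre of its underside.
- hex_driver: Bystander: red-handled driver lying on the bench, about 200 long. Origin: under the middle of its length.
- lens_cleaner: Bystander: bottle, 44 diameter, 120 high. Origin: centre of its underside.
- slide_box: Bystander: green plastic slide box 100 by 84 by 34. Origin: centre of its underside.
- mouse: Bystander: black computer mouse 62 by 100 by 22. Origin: centre of its underside.

How it is judged:
On the way:
1. the nose has crossed the gap and lies at least 10 mm onto the stage bed (x of tray_nose in the frame of stage_edge above 0.01 m and z of tray_nose in the frame of stage_edge above -0.004 m), for 0.1 s.
At the end, for the whole second after the job is handed in: The tray lies flat on the stage bed (within 3 mm of its surface, tilt under 0.02 rad, turned less than 0.05 rad), its nose within 4 mm of the end stop, at rest and released (x of tray_nose in the frame of stage_stop above -0.004 m and z of tray_nose in the frame of stage_stop between -0.003 and 0.003 m and angle between tray's own z axis and vertical below 0.02 rad and angle between the x axis of tray and the x axis of stage, either way round below 0.05 rad and linear speed of tray below 0.01 m/s); the robot touches nothing.
It fails at once if the tray tilts by more than 0.02 rad (1.1 degrees, about 2.5 mm over the gap): an end sags into the gap (angle between tray's own z axis and vertical above 0.02 rad).
It fails at once if the tray is lifted more than 8 mm above the shelf's deck (z of tray in the frame of shelf_edge above 0.008 m).
It fails at once if the tray moves faster than 0.25 m/s (linear speed of tray above 0.25 m/s).
It fails at once if the mounts are touched by the gripper or the arm (contact force between mounts and the fingers above 0.5 N or contact force between mounts and the arm above 0.5 N).
It fails at once if a bystander is moved by more than 15 mm (distance of any of objective_pot, spare_mount, hex_driver, lens_cleaner, slide_box, mouse from where it was at the start of the episode above 0.015 m).
It also fails if it takes over 72 s, if anything falls off the work surface, if the arm or the gripper's body presses on something with over 40 N, if the wrist force passes 120 N, or if a joint passes its speed limit or range.

## Working session

There is one attempt and no reset: what is moved stays moved. The work goes in short steps, Python scripts to look and compute and a tool call to move; the robot and the scene stay as the last step left them, time stands still between calls to the robot, and variables do not carry over. Pictures are saved under pics/ and viewed, at most 10 in all, crops included, and the job is handed in when it is done.

Besides the shell and the picture viewer there is one more tool, called after ">>>" as name(argument=value, ...), one argument or row to a line, values as JSON. arm_command: Moves the arm, as the interface text tells. Its arguments: {"type":"object","properties":{"targets":{"type":"array"}},"required":["targets"]}

```bash
mkdir -p pics
cat > h.py <<'E'
import numpy as np, cv2
from cell import ctrl
from scipy.spatial.transform import Rotation as R
def cam(n):
    c=ctrl.read_camera(n); return c
def proj(c,P,T=None):
    T=c["camera_from_world"] if T is None else T
    P=np.atleast_2d(P); q=(T[:3,:3]@P.T).T+T[:3,3]
    q=q*[1,-1,-1]
    return cv2.projectPoints(q,np.zeros(3),np.zeros(3),np.array(c["mtx"]),np.array(c["dist"]))[0][:,0]
def unproj(c,uv,z,T=None):
    T=np.array(c["camera_from_world"]) if T is None else T
    uv=np.atleast_2d(np.array(uv,float))
    n=cv2.undistortPoints(uv[:,None],np.array(c["mtx"]),np.array(c["dist"]))[:,0]
    d=np.c_[n[:,0],-n[:,1],-np.ones(len(n))]
    o=-T[:3,:3].T@T[:3,3]; D=(T[:3,:3].T@d.T).T
    return o+D*((z-o[2])/D[:,2])[:,None]
def wristT(c,s):
    W=np.eye(4);W[:3,:3]=R.from_quat(s["tcp_rot"]).as_matrix();W[:3,3]=s["eef_pos"]
    return np.linalg.inv(W@np.array(c["mount"]))
E
python3 - <<'E'
from h import *
s=ctrl.sense(); print({k:np.round(v,3).tolist() for k,v in s.items()})
for n in("top","scene"):
    c=cam(n); cv2.imwrite(f"pics/{n}0.png",cv2.resize(c["img"],None,fx=1.5,fy=1.5))
    print(n,np.round(c["camera_from_world"],3).tolist(),np.round(c["mtx"],1).tolist())
    for t in("tray","mounts","tray_thumb","shelf","stage","stage_stop"):
        for o in ctrl.search_frame(t,n)[:2]: print(t,round(o["confidence"],2),np.round(o["extent"]).tolist())
E
```

```text
{'clock': 0.0, 'joint_positions': [-1.43, 0.124, 1.652, 0.0, 1.367, -0.083], 'qvel': [0.0, -0.0, -0.001, -0.0, -0.001, -0.0], 'tau': [0.001, -42.361, -36.545, -0.0, 0.007, -0.0], 'eef_pos': [0.144, -0.633, 0.23], 'tcp_rot': [0.994, 0.112, -0.0, -0.001], 'wrist_force': [0.616, -0.291, 0.223], 'ft_torque': [-0.006, 0.017, -0.037], 'finger_force': 0.0, 'finger_gap': 0.086}
top [[0.01, -1.0, 0.002, 0.029], [0.975, 0.01, 0.221, -0.634], [-0.221, -0.0, 0.975, -1.301], [0.0, 0.0, 0.0, 1.0]] [[486.5, 0.0, 258.6], [0.0, 486.5, 195.3], [0.0, 0.0, 1.0]]
tray 0.92 [211.0, 236.0, 92.0, 52.0]
mounts 0.87 [247.0, 241.0, 20.0, 42.0]
tray_thumb 0.83 [210.0, 236.0, 92.0, 57.0]
tray_thumb 0.61 [410.0, 264.0, 204.0, 112.0]
shelf 0.71 [214.0, 236.0, 115.0, 74.0]
shelf 0.36 [410.0, 265.0, 205.0, 113.0]
stage 0.64 [410.0, 266.0, 204.0, 109.0]
stage_stop 0.89 [409.0, 265.0, 204.0, 113.0]
scene [[-0.307, 0.951, 0.024, 0.156], [-0.491, -0.18, 0.852, 0.235], [0.815, 0.25, 0.523, -2.184], [0.0, 0.0, 0.0, 1.0]] [[443.7, 0.0, 261.3], [0.0, 443.7, 186.3], [0.0, 0.0, 1.0]]
```

View pics/top0.png

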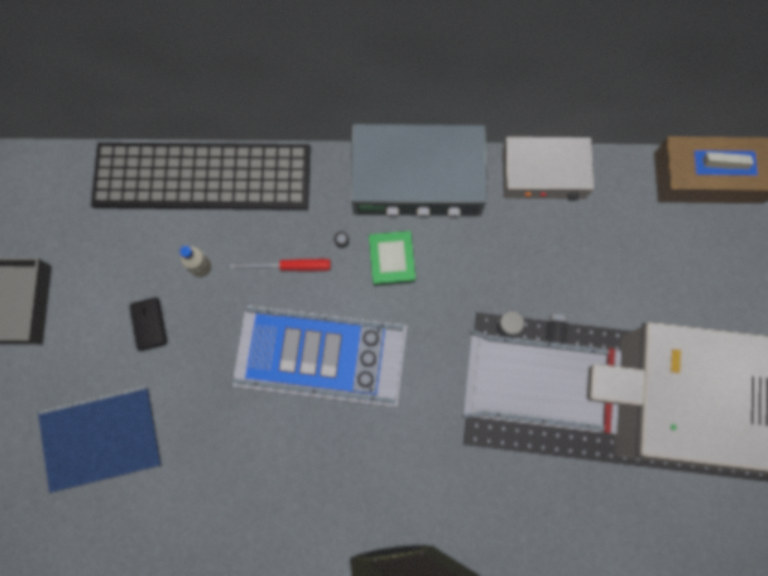

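View pics/scene0.png

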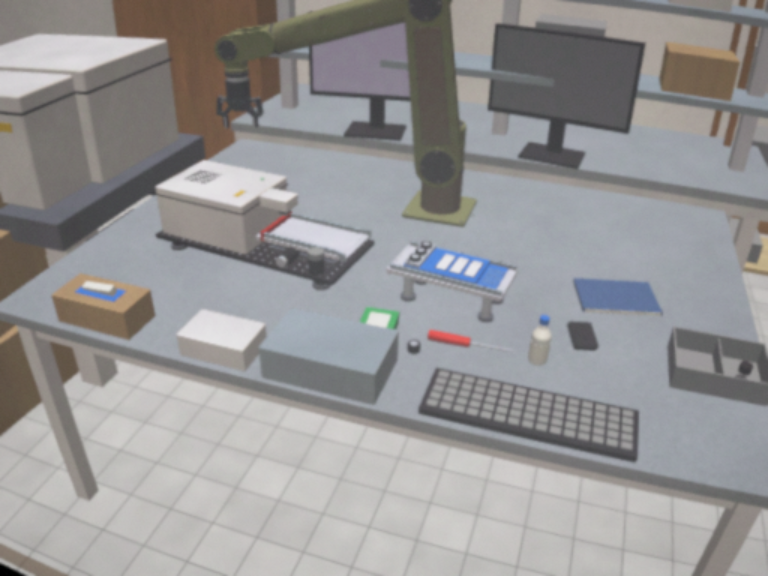

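The top view (1.5x) shows the tray on the shelf, about (245–382, 313–393), with its mounts at (370, 358). The shelf delivery edge is at about x=402. The stage bed entry is at about x=468 and the red stop at about x=610. Image right is −y, so loading runs along about −y. The scene view agrees and also shows the bystanders, all clear of the tray's path.

Run:
```python
from h import *
c=cam("top")
def show(t,z):
    o=ctrl.silhouettes(t,"top")
    if not o: print(t,"none");return
    o=o[0]; m=o["mask"].astype(np.uint8)
    cn=max(cv2.findContours(m,0,1)[0],key=cv2.contourArea)
    b=cv2.boxPoints(cv2.minAreaRect(cn)); P=unproj(c,b,z)[:,:2]
    print(t,round(o["confidence"],2),"ctr",P.mean(0).round(3),"corners",P.round(3).tolist(),"sides",np.linalg.norm(P[1]-P[0]).round(3),np.linalg.norm(P[2]-P[1]).round(3))
show("tray",.1);show("mounts",.12);show("shelf",.095);show("stage_stop",.1);show("tray_thumb",.095)
# hand-read pixels
for n,uv in dict(shelf_near=(399,403),shelf_far=(406,322),bed_near=(464,415),bed_far=(471,336),stop_far=(608,350),stop_near=(605,430),tray_tail_far=(250,313),tray_tail_near=(244,386)).items():
    print(n,unproj(c,np.array(uv)/1.5,.09).round(3)[0])
```

```text
tray 0.88 ctr [0.513 0.166] corners [[0.465, 0.29], [0.588, 0.281], [0.561, 0.04], [0.439, 0.054]] sides 0.124 0.243
mounts 0.65 ctr [0.502 0.069] corners [[0.447, 0.096], [0.562, 0.083], [0.557, 0.042], [0.442, 0.057]] sides 0.116 0.041
shelf 0.69 ctr [0.512 0.159] corners [[0.452, 0.315], [0.604, 0.305], [0.57, -0.0], [0.42, 0.017]] sides 0.152 0.307
stage_stop 0.88 ctr [ 0.453 -0.383] corners [[0.351, -0.091], [0.612, -0.124], [0.553, -0.686], [0.297, -0.63]] sides 0.262 0.565
tray_thumb 0.83 ctr [0.516 0.167] corners [[0.467, 0.292], [0.591, 0.284], [0.564, 0.04], [0.441, 0.053]] sides 0.124 0.246
shelf_near [0.427 0.013 0.09 ]
shelf_far [0.575 0.001 0.09 ]
bed_near [ 0.407 -0.103  0.09 ]
bed_far [ 0.55  -0.118  0.09 ]
stop_far [ 0.527 -0.368  0.09 ]
stop_near [ 0.383 -0.354  0.09 ]
tray_tail_far [0.589 0.288 0.09 ]
tray_tail_near [0.455 0.292 0.09 ]
```

>>> arm_command(
  targets=[
    {"turn": [0,0,0],"linear": [2.3,-3.1,-0.7],"fingers": 0.4},
    {"turn": [0,0,0],"linear": [4.6,-6.2,-1.4],"fingers": 0.4},
    {"turn": [0,0,0],"linear": [6.9,-9.3,-2.8],"fingers": 0.4},
    {"turn": [0,0,0],"linear": [9.2,-12.4,-3.5],"fingers": 0.4},
    {"turn": [0,0,0],"linear": [11.4,-15.7,-4],"fingers": 0.4},
  ],
)

```text
clock: 1.42
eef_pos: [0.2211, -0.4543, 0.2725]
tcp_rot: [0.994, 0.111, 0.0, 0.001]
wrist_force: [1.3, -0.1, 0.4]
finger_gap: 0.0344
finger_force: 0.0
```

>>> arm_command(
  targets=[
    {"turn": [0,0,0],"linear": [2.3,-3.1,-0.7],"fingers": 0.4},
    {"turn": [0,0,0],"linear": [4.6,-6.2,-1.4],"fingers": 0.4},
    {"turn": [0,0,0],"linear": [6.9,-9.3,-2.1],"fingers": 0.4},
    {"turn": [0,0,0],"linear": [9.2,-12.4,-2.5],"fingers": 0.4},
    {"turn": [0,0,0],"linear": [11.4,-15.7,-3],"fingers": 0.4},
  ],
)

```text
clock: 1.83
eef_pos: [0.2972, -0.2754, 0.3018]
tcp_rot: [0.994, 0.111, 0.0, 0.0]
wrist_force: [0.7, -0.2, 0.7]
finger_gap: 0.0341
finger_force: 0.0
```

>>> arm_command(
  targets=[
    {"turn": [0,0,0],"linear": [2.3,-3.1,0],"fingers": 0.4},
    {"turn": [0,0,0],"linear": [4.6,-6.2,0],"fingers": 0.4},
    {"turn": [0,0,0],"linear": [6.9,-9.3,0],"fingers": 0.4},
    {"turn": [0,0,0],"linear": [9.2,-12.4,0],"fingers": 0.4},
    {"turn": [0,0,0],"linear": [11.4,-15.7,0],"fingers": 0.4},
  ],
)

```text
clock: 2.25
eef_pos: [0.3735, -0.0969, 0.3017]
tcp_rot: [0.994, 0.111, 0.001, 0.0]
wrist_force: [0.2, 0.1, -0.7]
finger_gap: 0.034
finger_force: 0.0
```

>>> arm_command(
  targets=[
    {"turn": [0,0,0],"linear": [2.3,-3.1,0],"fingers": 0.4},
    {"turn": [0,0,0],"linear": [4.6,-6.2,0],"fingers": 0.4},
    {"turn": [0,0,0],"linear": [6.9,-9.3,0],"fingers": 0.4},
    {"turn": [0,0,0],"linear": [9.2,-12.4,0],"fingers": 0.4},
    {"turn": [0,0,0],"linear": [11.4,-15.7,0],"fingers": 0.4},
  ],
)

```text
clock: 2.67
eef_pos: [0.4499, 0.0818, 0.3017]
tcp_rot: [0.994, 0.112, 0.001, 0.0]
wrist_force: [0.8, -0.5, 0.2]
finger_gap: 0.0342
finger_force: 0.0
```

>>> arm_command(
  targets=[
    {"turn": [0,0,0],"linear": [2.3,-3.1,0],"fingers": 0.4},
    {"turn": [0,0,0],"linear": [4.6,-6.2,0],"fingers": 0.4},
    {"turn": [0,0,0],"linear": [6.9,-9.3,0],"fingers": 0.4},
    {"turn": [0,0,0],"linear": [9.2,-12.4,0],"fingers": 0.4},
    {"turn": [0,0,0],"linear": [11.4,-15.7,0],"fingers": 0.4},
  ],
)

```text
clock: 3.08
eef_pos: [0.5263, 0.2601, 0.3013]
tcp_rot: [0.994, 0.112, 0.0, 0.0]
wrist_force: [1.2, 0.1, 0.9]
finger_gap: 0.0343
finger_force: 0.0
```

>>> arm_command(
  targets=[
    {"turn": [0,0,-7],"linear": [0,0,0],"fingers": 0.4},
    {"turn": [0,0,-14],"linear": [0,0,0],"fingers": 0.4},
    {"turn": [0,0,-21],"linear": [0,0,0],"fingers": 0.4},
    {"turn": [0,0,-28],"linear": [0,0,0],"fingers": 0.4},
    {"turn": [0,0,-35],"linear": [0,0,0],"fingers": 0.4},
  ],
)

```text
clock: 3.5
eef_pos: [0.5258, 0.2584, 0.3013]
tcp_rot: [0.913, 0.408, -0.0, 0.0]
wrist_force: [-0.3, 1.0, -0.4]
finger_gap: 0.0339
finger_force: 0.0
```

>>> arm_command(
  targets=[
    {"turn": [0,0,-7],"linear": [0,0,0],"fingers": 0.4},
    {"turn": [0,0,-14],"linear": [0,0,0],"fingers": 0.4},
    {"turn": [0,0,-21],"linear": [0,0,0],"fingers": 0.4},
    {"turn": [0,0,-28],"linear": [0,0,0],"fingers": 0.4},
    {"turn": [0,0,-35.8],"linear": [0,0,0],"fingers": 0.4},
  ],
)

```text
clock: 3.92
eef_pos: [0.5258, 0.2581, 0.3014]
tcp_rot: [0.747, 0.665, 0.0, 0.0]
wrist_force: [0.1, 0.2, -0.0]
finger_gap: 0.0341
finger_force: 0.0
```

Run:
```python
from h import *
s=ctrl.sense(); c=cam("wrist"); T=wristT(c,s)
cv2.imwrite("pics/w0.png",cv2.resize(c["img"],None,fx=1.5,fy=1.5))
print(np.round(c["mount"],3).tolist())
# predicted plate corners at z .094
d=np.array([-.110,-.994]); l=np.array([.994,-.110]); t=np.array([.526,.287])
for a in (0,50):
  for b in (-60,60):
    p=t+d*a/1e3+l*b/1e3; print(a,b,(proj(c,[*p,.094],T)*1.5).round(0))
for n in("tray","mounts","tray_thumb"):
  for o in ctrl.search_frame(n,"wrist")[:1]: print(n,o["confidence"],np.array(o["extent"])*1.5)
```

```text
[[-0.0, 0.956, 0.293, 0.074], [1.0, 0.0, -0.0, -0.0], [-0.001, 0.293, -0.956, -0.143], [0.0, 0.0, 0.0, 1.0]]
0 -60 [[299. 200.]]
0 60 [[467. 199.]]
50 -60 [[303. 268.]]
50 60 [[464. 267.]]
tray 0.59 [384.75 348.   171.   301.2 ]
mounts 0.81 [386.1  472.2  136.65  56.4 ]
tray_thumb 0.79 [387.6 346.5 170.1 295.5]
```

View pics/w0.png

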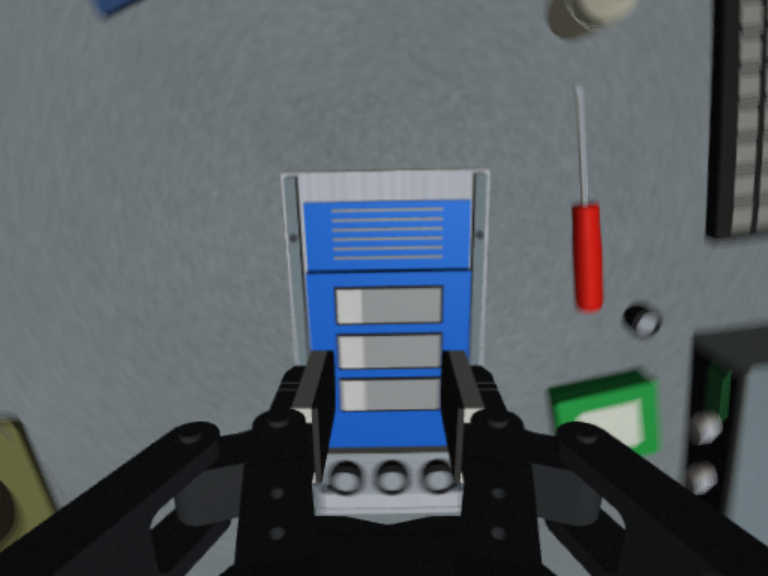

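The wrist view (1.5x) shows the thumb plate with its ribs at rows 201–269, columns 303–471. The dark step line is at about row 270 and the mounts are at row 475. The tool is aligned with the tray, and the prediction is off by about 4 px.

Run:
```python
from h import *
s=ctrl.sense(); c=cam("wrist"); T=wristT(c,s)
W=R.from_quat(s["tcp_rot"]).as_matrix()
for n,uv,z in (("tailL",(303,202),.094),("tailR",(471,199.5),.094),("stepL",(307,269),.094),("stepR",(470,268),.094),("shelf_rear_L",(286,173),.09),("shelf_rear_R",(489,170),.09)):
    p=unproj(c,np.array(uv)/1.5,z,T)[0]; print(n,p.round(4),"tool mm",(W.T@(p-s["eef_pos"])*1000).round(1))
```

```text
tailL [0.4696 0.2927 0.094 ] tool mm [ 27.2 -60.1 207.4]
tailR [0.589  0.2794 0.094 ] tool mm [ 29.   60.  207.4]
stepL [0.4639 0.2433 0.094 ] tool mm [-22.5 -59.6 207.4]
stepR [0.5843 0.2288 0.094 ] tool mm [-21.7  61.7 207.4]
shelf_rear_L [0.4603 0.3142 0.09  ] tool mm [ 47.4 -72.  211.4]
shelf_rear_R [0.604  0.2981 0.09  ] tool mm [ 49.5  72.6 211.4]
```

>>> arm_command(
  targets=[
    {"turn": [0,0,-0.5],"linear": [-0.5,0.05,4],"fingers": 0.4},
    {"turn": [0,0,-0.5],"linear": [-0.5,0.05,8],"fingers": 0.4},
    {"turn": [0,0,-0.5],"linear": [-0.5,0.05,12],"fingers": 0.4},
    {"turn": [0,0,-0.5],"linear": [-0.5,0.05,15],"fingers": 0.4},
    {"turn": [0,0,-0.5],"linear": [-0.5,0.05,18],"fingers": 0.4},
  ],
)

```text
clock: 4.58
eef_pos: [0.5249, 0.2528, 0.1191]
tcp_rot: [0.747, 0.665, -0.001, -0.0]
wrist_force: [-0.0, -0.1, -0.4]
finger_gap: 0.0343
finger_force: 0.0
```

>>> arm_command(
  targets=[
    {"turn": [0,0,0],"linear": [0,0,0.4],"fingers": 0.4},
    {"turn": [0,0,0],"linear": [0,0,0.9],"fingers": 0.4},
    {"turn": [0,0,0],"linear": [0,0,1.3],"fingers": 0.4},
    {"turn": [0,0,0],"linear": [0,0,1.6],"fingers": 0.4},
    {"turn": [0,0,0],"linear": [0,0,1.8],"fingers": 0.4},
  ],
)

```text
clock: 5.0
eef_pos: [0.5271, 0.2537, 0.1054]
tcp_rot: [0.746, 0.666, 0.002, 0.001]
wrist_force: [-0.9, 0.2, -0.2]
finger_gap: 0.0344
finger_force: 0.0
```

Run:
```python
from h import *
s=ctrl.sense(); c=cam("wrist"); print(s["eef_pos"],s["wrist_force"],s["tcp_rot"])
cv2.imwrite("pics/w1.png",cv2.resize(c["img"],None,fx=1.5,fy=1.5))
```

```text
[0.52708456 0.25366905 0.10540618] [-0.92288906  0.24337239 -0.18937611] [7.46237536e-01 6.65677125e-01 1.74364208e-03 6.81606445e-04]
```

View pics/w1.png

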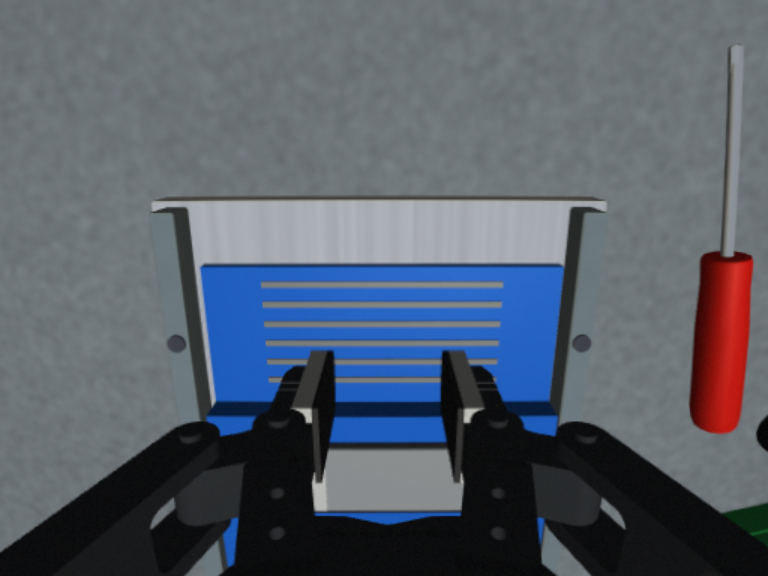

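The picture shows the open fingertips above the plate (tips at about (320, 352) and (455, 352)) and the step band at rows 402–416. I'll check how the finger footprint sits relative to the step.

Run:
```python
from h import *
s=ctrl.sense(); c=cam("wrist"); T=wristT(c,s); M=np.linalg.inv(np.array(c["mount"]))
print(s["clock"],s["eef_pos"],s["wrist_force"],s["tcp_rot"],s["qvel"].round(3) if hasattr(s["qvel"],"round") else s["qvel"])
for x in(11,-11):
  for z in (-.005,0): print(x,z,(proj(c,[[x/1e3,y,z] for y in(-.0315,-.017,.017,.0315)],M)*1.5).round(0).tolist())
W=R.from_quat(s["tcp_rot"]).as_matrix()
for n,uv,z in (("tailL",(202,265),.094),("tailR",(562,265),.094),("stepL",(207,402),.094),("stepR",(557,402),.094),("steptopL",(207,416),.104),("steptopR",(556,415),.104)):
    p=unproj(c,np.array(uv)/1.5,z,T)[0]; print(n,p.round(4),"tool mm",(W.T@(p-s["eef_pos"])*1000).round(1))
```

```text
5.05 [0.52664545 0.25348269 0.1047524 ] [-0.53137132  0.70845937 -0.60300248] [7.46233991e-01 6.65682442e-01 1.21833913e-03 4.81052842e-04] [-0.     0.     0.009 -0.001  0.01   0.   ]
11 -0.005 [[285.0, 347.0], [332.0, 347.0], [442.0, 347.0], [489.0, 347.0]]
11 0 [[288.0, 341.0], [334.0, 341.0], [441.0, 341.0], [486.0, 341.0]]
-11 -0.005 [[289.0, 410.0], [334.0, 410.0], [440.0, 410.0], [485.0, 410.0]]
-11 0 [[292.0, 402.0], [336.0, 402.0], [438.0, 402.0], [482.0, 401.0]]
tailL [0.4702 0.2932 0.094 ] tool mm [ 33.1 -60.6  10.6]
tailR [0.5874 0.2797 0.094 ] tool mm [33.  57.3 10.9]
stepL [0.4604 0.2432 0.094 ] tool mm [-17.7 -64.7  10.6]
stepR [0.5853 0.2287 0.094 ] tool mm [-17.9  61.1  10.9]
steptopL [0.464  0.2434 0.104 ] tool mm [-17.2 -61.1   0.6]
steptopR [0.5816 0.2301 0.104 ] tool mm [-17.   57.3   0.9]
```

>>> arm_command(
  targets=[
    {"turn": [0,0,0],"linear": [0,0,0.3],"fingers": 0.4},
    {"turn": [0,0,0],"linear": [0,0,0.6],"fingers": 0.4},
    {"turn": [0,0,0],"linear": [0,0,0.9],"fingers": 0.4},
    {"turn": [0,0,0],"linear": [0,0,1.1],"fingers": 0.4},
    {"turn": [0,0,0],"linear": [0,0,1.1],"fingers": 0.4},
  ],
)

```text
clock: 5.52
eef_pos: [0.5258, 0.2532, 0.0932]
tcp_rot: [0.746, 0.666, -0.0, -0.0]
wrist_force: [-1.7, -0.8, 5.1]
finger_gap: 0.0342
finger_force: 2.7
```

>>> arm_command(
  targets=[
    {"turn": [0,0,0],"linear": [0,0,0.05],"fingers": 0.4},
    {"turn": [0,0,0],"linear": [0,0,0.1],"fingers": 0.4},
    {"turn": [0,0,0],"linear": [0,0,0.15],"fingers": 0.4},
    {"turn": [0,0,0],"linear": [0,0,0.15],"fingers": 0.4},
    {"turn": [0,0,0],"linear": [0,0,0.15],"fingers": 0.4},
  ],
)

```text
clock: 5.93
eef_pos: [0.5259, 0.2532, 0.0932]
tcp_rot: [0.746, 0.666, -0.0, -0.0]
wrist_force: [-5.4, -2.5, 12.6]
finger_gap: 0.0341
finger_force: 6.1
```

>>> arm_command(
  targets=[
    {"turn": [0,0,0],"linear": [-0.3,-0.05,0.03],"fingers": 0.4},
    {"turn": [0,0,0],"linear": [-0.6,-0.1,0.06],"fingers": 0.4},
    {"turn": [0,0,0],"linear": [-0.9,-0.1,0.1],"fingers": 0.4},
    {"turn": [0,0,0],"linear": [-1.2,-0.1,0.1],"fingers": 0.4},
    {"turn": [0,0,0],"linear": [-1.5,-0.1,0.1],"fingers": 0.4},
  ],
)

```text
clock: 6.35
eef_pos: [0.5255, 0.2418, 0.0932]
tcp_rot: [0.746, 0.665, 0.005, -0.001]
wrist_force: [0.0, 9.2, 7.6]
finger_gap: 0.034
finger_force: 7.1
```

>>> arm_command(
  targets=[
    {"turn": [0,0,0],"linear": [-0.3,0,0],"fingers": 0.4},
    {"turn": [0,0,0],"linear": [-0.6,0,0],"fingers": 0.4},
    {"turn": [0,0,0],"linear": [-0.9,0,0],"fingers": 0.4},
    {"turn": [0,0,0],"linear": [-1.2,0,0],"fingers": 0.4},
    {"turn": [0,0,0],"linear": [-1.5,0,0],"fingers": 0.4},
  ],
)

```text
clock: 6.77
eef_pos: [0.5239, 0.2268, 0.0933]
tcp_rot: [0.746, 0.665, 0.005, -0.001]
wrist_force: [0.5, 9.5, 7.2]
finger_gap: 0.0342
finger_force: 7.4
```

>>> arm_command(
  targets=[
    {"turn": [0,0,0],"linear": [-0.4,0,0.05],"fingers": 0.4},
    {"turn": [0,0,0],"linear": [-0.8,0,0.1],"fingers": 0.4},
    {"turn": [0,0,0],"linear": [-1.2,0,0.15],"fingers": 0.4},
    {"turn": [0,0,0],"linear": [-1.6,0,0.2],"fingers": 0.4},
    {"turn": [0,0,0],"linear": [-2.0,0,0.2],"fingers": 0.4},
  ],
)

```text
clock: 7.18
eef_pos: [0.5229, 0.2083, 0.0932]
tcp_rot: [0.747, 0.665, 0.007, -0.001]
wrist_force: [0.3, 13.5, 13.4]
finger_gap: 0.0345
finger_force: 10.9
```

Run:
```python
from h import *
s=ctrl.sense(); c=cam("wrist")
cv2.imwrite("pics/w2.png",c["img"])
```

```text
(no output)
```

View pics/w2.png

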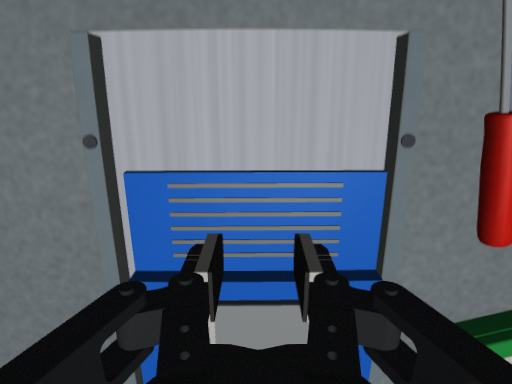

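The tray follows the fingers: its tail edge is at row 171 and more shelf deck shows behind it. It sits centred between the rails. I'll continue.

>>> arm_command(
  targets=[
    {"turn": [0,0,0],"linear": [-0.4,0,0.04],"fingers": 0.4},
    {"turn": [0,0,0],"linear": [-0.8,0,0.08],"fingers": 0.4},
    {"turn": [0,0,0],"linear": [-1.2,0,0.1],"fingers": 0.4},
    {"turn": [0,0,0],"linear": [-1.6,0,0.1],"fingers": 0.4},
    {"turn": [0,0,0],"linear": [-2.0,0,0.1],"fingers": 0.4},
  ],
)

```text
clock: 7.65
eef_pos: [0.5209, 0.1897, 0.0933]
tcp_rot: [0.747, 0.665, 0.008, -0.002]
wrist_force: [-2.1, 18.9, 17.8]
finger_gap: 0.034
finger_force: 13.9
```

>>> arm_command(
  targets=[
    {"turn": [0,0,0],"linear": [-0.4,0,0.04],"fingers": 0.4},
    {"turn": [0,0,0],"linear": [-0.8,0,0.08],"fingers": 0.4},
    {"turn": [0,0,0],"linear": [-1.2,0,0.1],"fingers": 0.4},
    {"turn": [0,0,0],"linear": [-1.6,0,0.1],"fingers": 0.4},
    {"turn": [0,0,0],"linear": [-2.0,0,0.1],"fingers": 0.4},
  ],
)

```text
clock: 8.07
eef_pos: [0.5188, 0.1711, 0.0932]
tcp_rot: [0.747, 0.665, 0.009, -0.003]
wrist_force: [-3.1, 22.9, 21.8]
finger_gap: 0.0345
finger_force: 16.5
```

```bash
cat > top.py <<'E'
from h import *
import sys
s=ctrl.sense(); c=cam("top")
for t,z in (("tray",.1),("mounts",.122)):
    o=ctrl.silhouettes(t,"top")
    if not o: print(t,"none");continue
    o=o[0]; m=o["mask"].astype(np.uint8)
    cn=max(cv2.findContours(m,0,1)[0],key=cv2.contourArea)
    P=unproj(c,cv2.boxPoints(cv2.minAreaRect(cn)),z)[:,:2]
    print(t,round(o["confidence"],2),P.mean(0).round(3),P.round(3).tolist())
print(s["eef_pos"].round(4),s["wrist_force"].round(1),s["tcp_rot"].round(4))
cv2.imwrite(f"pics/{sys.argv[1]}.png",cv2.resize(c["img"][160:340,120:440],None,fx=2.5,fy=2.5))
E
python3 top.py t1
```

```text
tray 0.77 [0.503 0.048] [[0.451, 0.132], [0.573, 0.12], [0.554, -0.038], [0.433, -0.023]]
mounts 0.76 [ 0.495 -0.006] [[0.44, 0.019], [0.554, 0.007], [0.55, -0.033], [0.436, -0.019]]
[0.5188 0.1711 0.0932] [-3.1 22.9 21.8] [ 0.7468  0.665   0.0093 -0.0025]
```

>>> arm_command(
  targets=[
    {"turn": [0,0,0],"linear": [-0.4,-0.02,0],"fingers": 0.4},
    {"turn": [0,0,0],"linear": [-0.8,-0.05,0],"fingers": 0.4},
    {"turn": [0,0,0],"linear": [-1.2,-0.05,0],"fingers": 0.4},
    {"turn": [0,0,0],"linear": [-1.6,-0.05,0],"fingers": 0.4},
    {"turn": [0,0,0],"linear": [-2.0,-0.05,0],"fingers": 0.4},
  ],
)

```text
clock: 8.63
eef_pos: [0.5164, 0.1508, 0.0932]
tcp_rot: [0.747, 0.665, 0.009, -0.002]
wrist_force: [-2.7, 21.6, 22.6]
finger_gap: 0.0341
finger_force: 17.1
```

>>> arm_command(
  targets=[
    {"turn": [0,0,0],"linear": [-0.4,0,0],"fingers": 0.4},
    {"turn": [0,0,0],"linear": [-0.8,0,0],"fingers": 0.4},
    {"turn": [0,0,0],"linear": [-1.2,0,0],"fingers": 0.4},
    {"turn": [0,0,0],"linear": [-1.6,0,0],"fingers": 0.4},
    {"turn": [0,0,0],"linear": [-2.0,0,0],"fingers": 0.4},
  ],
)

```text
clock: 9.05
eef_pos: [0.5141, 0.1309, 0.0932]
tcp_rot: [0.747, 0.665, 0.009, -0.002]
wrist_force: [-3.3, 23.5, 23.2]
finger_gap: 0.0342
finger_force: 17.6
```

>>> arm_command(
  targets=[
    {"turn": [0,0,0],"linear": [-0.4,0,0],"fingers": 0.4},
    {"turn": [0,0,0],"linear": [-0.8,0,0],"fingers": 0.4},
    {"turn": [0,0,0],"linear": [-1.2,0,0],"fingers": 0.4},
    {"turn": [0,0,0],"linear": [-1.6,0,0],"fingers": 0.4},
    {"turn": [0,0,0],"linear": [-2.0,0,0],"fingers": 0.4},
  ],
)

```text
clock: 9.47
eef_pos: [0.5119, 0.111, 0.0932]
tcp_rot: [0.747, 0.665, 0.009, -0.002]
wrist_force: [-3.4, 23.8, 24.3]
finger_gap: 0.0343
finger_force: 18.1
```

```bash
python3 top.py t2
```

```text
tray 0.85 [ 0.495 -0.019] [[0.441, 0.058], [0.563, 0.046], [0.548, -0.098], [0.427, -0.083]]
mounts 0.67 [ 0.488 -0.066] [[0.432, -0.039], [0.548, -0.052], [0.544, -0.093], [0.429, -0.079]]
[0.5119 0.111  0.0932] [-3.4 23.8 24.3] [ 0.7468  0.665   0.0091 -0.002 ]
```

View pics/t2.png

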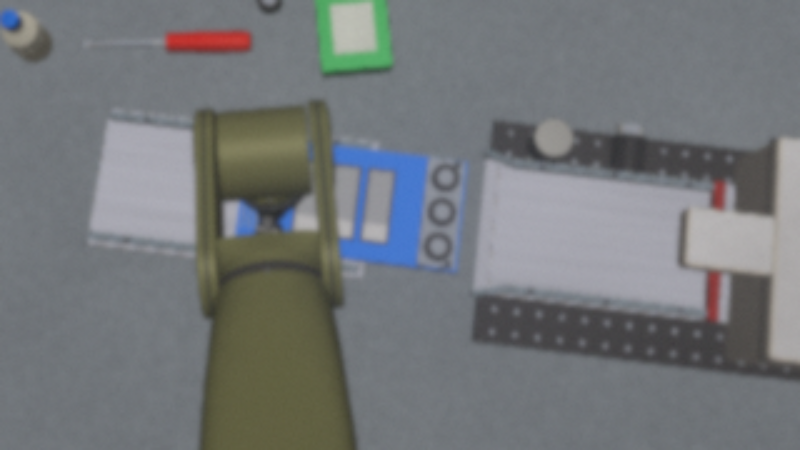

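The top view shows the tray nose at about (462, 215) nearing the bed entry at about (482, 226). I want to know its lateral offset from the bed rails, so I'll rectify the view into the tray's own frame.

Run:
```python
from h import *
fr=[cam("top") for _ in range(4)]; c=fr[0]; im=np.mean([f["img"] for f in fr],0).astype(np.uint8)
a=np.radians(6.3); d=np.array([-np.sin(a),-np.cos(a)]); l=np.array([np.cos(a),-np.sin(a)])
o=np.array([.4875,-.0905]) # nose centre
u=np.arange(-80,270,.5); v=np.arange(90,-90,-.5)
def rect(z):
    U,V=np.meshgrid(u,v); P=o+(U[...,None]*d+V[...,None]*l)/1e3
    P=np.dstack([P,np.full(U.shape,z)]).reshape(-1,3)
    m=proj(c,P).reshape(*U.shape,2).astype(np.float32)
    return cv2.remap(im,m,None,cv2.INTER_CUBIC)
A=rect(.102)
for x in range(0,A.shape[1],40): cv2.line(A,(x,0),(x,4),(0,255,255),1)
for y in range(0,A.shape[0],40): cv2.line(A,(0,y),(4,y),(0,255,255),1)
cv2.imwrite("pics/rect.png",A); print(A.shape)
```

```text
(360, 700, 3)
```

View pics/rect.png

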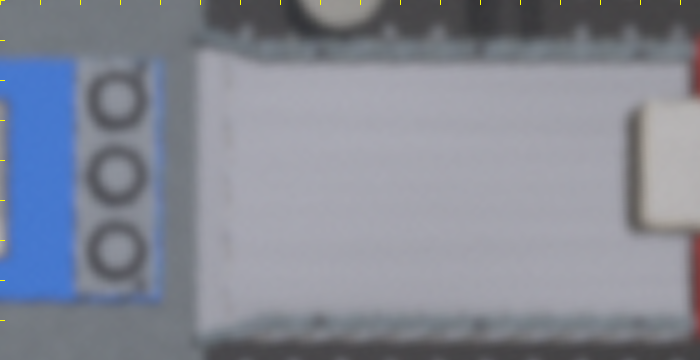

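The rectified view (0.5 mm/px) has the tray at rows 58–301, centred at 179.5. The bed rails' inner faces are at rows 60–317, centred at 189, so the tray is about 4–5 mm too far towards +x. The mouth is flared at rows 45–335. I'll ease the tool in −y by a few mm while advancing.

>>> arm_command(
  targets=[
    {"turn": [0,0,0],"linear": [-0.3,-0.06,0],"fingers": 0.4},
    {"turn": [0,0,0],"linear": [-0.6,-0.12,0],"fingers": 0.4},
    {"turn": [0,0,0],"linear": [-0.9,-0.18,0],"fingers": 0.4},
    {"turn": [0,0,0],"linear": [-1.2,-0.24,0],"fingers": 0.4},
    {"turn": [0,0,0],"linear": [-1.5,-0.3,0],"fingers": 0.4},
  ],
)

```text
clock: 10.23
eef_pos: [0.5088, 0.0945, 0.0933]
tcp_rot: [0.747, 0.665, 0.009, 0.001]
wrist_force: [3.1, 17.0, 20.1]
finger_gap: 0.0341
finger_force: 15.7
```

>>> arm_command(
  targets=[
    {"turn": [0,0,0],"linear": [-0.3,-0.03,0.02],"fingers": 0.4},
    {"turn": [0,0,0],"linear": [-0.6,-0.06,0.05],"fingers": 0.4},
    {"turn": [0,0,0],"linear": [-0.9,-0.09,0.05],"fingers": 0.4},
    {"turn": [0,0,0],"linear": [-1.2,-0.12,0.05],"fingers": 0.4},
    {"turn": [0,0,0],"linear": [-1.5,-0.15,0.05],"fingers": 0.4},
  ],
)

```text
clock: 10.65
eef_pos: [0.506, 0.0799, 0.0933]
tcp_rot: [0.747, 0.665, 0.01, 0.001]
wrist_force: [2.8, 18.2, 23.0]
finger_gap: 0.0341
finger_force: 16.5
```

>>> arm_command(
  targets=[
    {"turn": [0,0,0],"linear": [-0.3,-0.03,0],"fingers": 0.4},
    {"turn": [0,0,0],"linear": [-0.6,-0.06,0],"fingers": 0.4},
    {"turn": [0,0,0],"linear": [-0.9,-0.09,0],"fingers": 0.4},
    {"turn": [0,0,0],"linear": [-1.2,-0.1,0],"fingers": 0.4},
    {"turn": [0,0,0],"linear": [-1.5,-0.1,0],"fingers": 0.4},
  ],
)

```text
clock: 11.07
eef_pos: [0.5032, 0.0651, 0.0933]
tcp_rot: [0.747, 0.665, 0.01, 0.001]
wrist_force: [1.7, 18.8, 23.3]
finger_gap: 0.0341
finger_force: 16.7
```

```bash
cat > rect.py <<'E'
from h import *
import sys
fr=[cam("top") for _ in range(3)]; c=fr[0]; im=np.mean([f["img"] for f in fr],0).astype(np.uint8)
a=np.radians(6.3); d=np.array([-np.sin(a),-np.cos(a)]); l=np.array([np.cos(a),-np.sin(a)])
o=np.array([.4875,-.0905])
u=np.arange(-150,270,.6); v=np.arange(90,-90,-.6)
U,V=np.meshgrid(u,v); P=o+(U[...,None]*d+V[...,None]*l)/1e3
m=proj(c,np.dstack([P,np.full(U.shape,.102)]).reshape(-1,3)).reshape(*U.shape,2).astype(np.float32)
cv2.imwrite(f"pics/{sys.argv[1]}.png",cv2.remap(im,m,None,cv2.INTER_CUBIC))
s=ctrl.sense(); print(s["eef_pos"].round(4),s["wrist_force"].round(1))
E
python3 rect.py r2
```

```text
[0.5032 0.0646 0.0932] [ 1.5 16.8 24. ]
```

View pics/r2.png

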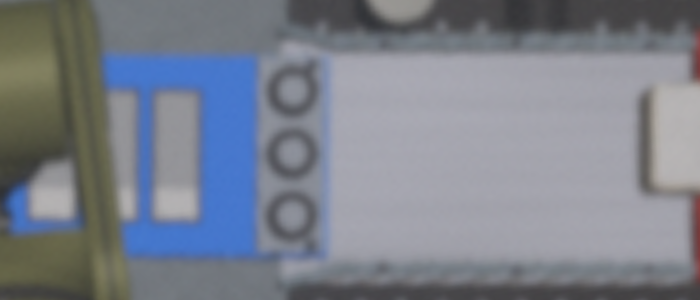

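The nose is now about 26 mm past the bed edge (column 326 against 283), so it has landed. It is centred: tray rows 56–258, rails 51–264. I can ease the down-force now while pushing on.

>>> arm_command(
  targets=[
    {"turn": [0,0,0],"linear": [-0.3,0,-0.05],"fingers": 0.4},
    {"turn": [0,0,0],"linear": [-0.6,0,-0.1],"fingers": 0.4},
    {"turn": [0,0,0],"linear": [-0.9,0,-0.15],"fingers": 0.4},
    {"turn": [0,0,0],"linear": [-1.2,0,-0.2],"fingers": 0.4},
    {"turn": [0,0,0],"linear": [-1.5,0,-0.2],"fingers": 0.4},
  ],
)

```text
clock: 11.63
eef_pos: [0.5001, 0.0491, 0.0934]
tcp_rot: [0.747, 0.665, 0.008, 0.001]
wrist_force: [2.0, 16.6, 17.6]
finger_gap: 0.0338
finger_force: 13.7
```

>>> arm_command(
  targets=[
    {"turn": [0,0,0],"linear": [-0.3,0,0],"fingers": 0.4},
    {"turn": [0,0,0],"linear": [-0.6,0,0],"fingers": 0.4},
    {"turn": [0,0,0],"linear": [-0.9,0,0],"fingers": 0.4},
    {"turn": [0,0,0],"linear": [-1.2,0,0],"fingers": 0.4},
    {"turn": [0,0,0],"linear": [-1.5,0,0],"fingers": 0.4},
  ],
)

```text
clock: 12.05
eef_pos: [0.4983, 0.0342, 0.0933]
tcp_rot: [0.747, 0.665, 0.007, 0.001]
wrist_force: [1.9, 15.0, 18.4]
finger_gap: 0.0339
finger_force: 13.7
```

>>> arm_command(
  targets=[
    {"turn": [0,0,0],"linear": [-0.3,0,-0.06],"fingers": 0.4},
    {"turn": [0,0,0],"linear": [-0.6,0,-0.12],"fingers": 0.4},
    {"turn": [0,0,0],"linear": [-0.9,0,-0.18],"fingers": 0.4},
    {"turn": [0,0,0],"linear": [-1.2,0,-0.24],"fingers": 0.4},
    {"turn": [0,0,0],"linear": [-1.5,0,-0.3],"fingers": 0.4},
  ],
)

```text
clock: 12.47
eef_pos: [0.4957, 0.0177, 0.0934]
tcp_rot: [0.747, 0.665, 0.006, 0.002]
wrist_force: [8.3, 9.0, 1.0]
finger_gap: 0.034
finger_force: 6.8
```

>>> arm_command(
  targets=[
    {"turn": [0,0,0],"linear": [-0.2,0,-0.05],"fingers": 0.4},
    {"turn": [0,0,0],"linear": [-0.4,0,-0.1],"fingers": 0.4},
    {"turn": [0,0,0],"linear": [-0.6,0,-0.15],"fingers": 0.4},
    {"turn": [0,0,0],"linear": [-0.8,0,-0.15],"fingers": 0.4},
    {"turn": [0,0,0],"linear": [-1.0,0,-0.15],"fingers": 0.4},
  ],
)

```text
clock: 12.88
eef_pos: [0.4934, 0.0074, 0.0933]
tcp_rot: [0.747, 0.665, 0.005, 0.001]
wrist_force: [6.8, 8.7, -1.3]
finger_gap: 0.0341
finger_force: 5.3
```

>>> arm_command(
  targets=[
    {"turn": [0,0,0],"linear": [-0.2,0.05,0],"fingers": 0.4},
    {"turn": [0,0,0],"linear": [-0.4,0.1,0],"fingers": 0.4},
    {"turn": [0,0,0],"linear": [-0.6,0.15,0],"fingers": 0.4},
    {"turn": [0,0,0],"linear": [-0.8,0.2,0],"fingers": 0.4},
    {"turn": [0,0,0],"linear": [-1.0,0.2,0],"fingers": 0.4},
  ],
)

```text
clock: 13.3
eef_pos: [0.4924, -0.0027, 0.0932]
tcp_rot: [0.747, 0.665, 0.003, -0.001]
wrist_force: [0.3, 9.4, 4.7]
finger_gap: 0.0341
finger_force: 7.3
```

>>> arm_command(
  targets=[
    {"turn": [0,0,0],"linear": [-0.2,0,0],"fingers": 0.4},
    {"turn": [0,0,0],"linear": [-0.4,0,0],"fingers": 0.4},
    {"turn": [0,0,0],"linear": [-0.6,0,0],"fingers": 0.4},
    {"turn": [0,0,0],"linear": [-0.8,0,0],"fingers": 0.4},
    {"turn": [0,0,0],"linear": [-1.0,0,0],"fingers": 0.4},
  ],
)

```text
clock: 13.72
eef_pos: [0.4913, -0.0127, 0.0932]
tcp_rot: [0.746, 0.665, 0.003, -0.001]
wrist_force: [0.9, 8.6, 5.4]
finger_gap: 0.0341
finger_force: 7.7
```

>>> arm_command(
  targets=[
    {"turn": [0,0,0],"linear": [-0.1,0,-0.05],"fingers": 0.4},
    {"turn": [0,0,0],"linear": [-0.2,0,-0.1],"fingers": 0.4},
    {"turn": [0,0,0],"linear": [-0.3,0,-0.15],"fingers": 0.4},
    {"turn": [0,0,0],"linear": [-0.4,0,-0.15],"fingers": 0.4},
    {"turn": [0,0,0],"linear": [-0.5,0,-0.15],"fingers": 0.4},
  ],
)

```text
clock: 14.13
eef_pos: [0.4904, -0.0182, 0.0934]
tcp_rot: [0.746, 0.665, 0.002, -0.0]
wrist_force: [3.9, 5.6, -2.0]
finger_gap: 0.0345
finger_force: 3.4
```

>>> arm_command(
  targets=[
    {"turn": [0,0,0],"linear": [-0.2,0.03,0.05],"fingers": 0.4},
    {"turn": [0,0,0],"linear": [-0.4,0.05,0.05],"fingers": 0.4},
    {"turn": [0,0,0],"linear": [-0.6,0.05,0.05],"fingers": 0.4},
    {"turn": [0,0,0],"linear": [-0.8,0.05,0.05],"fingers": 0.4},
    {"turn": [0,0,0],"linear": [-1.0,0.05,0.05],"fingers": 0.4},
  ],
)

```text
clock: 14.55
eef_pos: [0.4893, -0.028, 0.0931]
tcp_rot: [0.746, 0.666, 0.002, -0.001]
wrist_force: [0.8, 6.8, 1.9]
finger_gap: 0.0342
finger_force: 4.9
```

>>> arm_command(
  targets=[
    {"turn": [0,0,0],"linear": [-0.2,0,-0.03],"fingers": 0.4},
    {"turn": [0,0,0],"linear": [-0.4,0,-0.03],"fingers": 0.4},
    {"turn": [0,0,0],"linear": [-0.6,0,-0.03],"fingers": 0.4},
    {"turn": [0,0,0],"linear": [-0.8,0,-0.03],"fingers": 0.4},
    {"turn": [0,0,0],"linear": [-1.0,0,-0.03],"fingers": 0.4},
  ],
)

```text
clock: 14.97
eef_pos: [0.4874, -0.0394, 0.0927]
tcp_rot: [0.746, 0.666, -0.0, -0.0]
wrist_force: [0.6, 4.0, -2.2]
finger_gap: 0.0344
finger_force: 2.2
```

>>> arm_command(
  targets=[
    {"turn": [0,0,0],"linear": [-0.3,0,0.04],"fingers": 0.4},
    {"turn": [0,0,0],"linear": [-0.6,0,0.04],"fingers": 0.4},
    {"turn": [0,0,0],"linear": [-0.9,0,0.04],"fingers": 0.4},
    {"turn": [0,0,0],"linear": [-1.2,0,0.04],"fingers": 0.4},
    {"turn": [0,0,0],"linear": [-1.5,0,0.04],"fingers": 0.4},
  ],
)

```text
clock: 15.38
eef_pos: [0.4859, -0.0547, 0.0927]
tcp_rot: [0.746, 0.666, -0.0, -0.0]
wrist_force: [0.7, 4.1, -1.2]
finger_gap: 0.034
finger_force: 2.3
```

>>> arm_command(
  targets=[
    {"turn": [0,0,0],"linear": [-0.3,0,0.03],"fingers": 0.4},
    {"turn": [0,0,0],"linear": [-0.7,0,0.03],"fingers": 0.4},
    {"turn": [0,0,0],"linear": [-1.1,0,0.03],"fingers": 0.4},
    {"turn": [0,0,0],"linear": [-1.5,0,0.03],"fingers": 0.4},
    {"turn": [0,0,0],"linear": [-1.9,0,0.03],"fingers": 0.4},
  ],
)

```text
clock: 15.8
eef_pos: [0.484, -0.0735, 0.0926]
tcp_rot: [0.746, 0.666, 0.0, -0.0]
wrist_force: [0.2, 5.3, -0.1]
finger_gap: 0.034
finger_force: 2.9
```

>>> arm_command(
  targets=[
    {"turn": [0,0,0],"linear": [-0.4,0,0],"fingers": 0.4},
    {"turn": [0,0,0],"linear": [-0.8,0,0],"fingers": 0.4},
    {"turn": [0,0,0],"linear": [-1.2,0,0],"fingers": 0.4},
    {"turn": [0,0,0],"linear": [-1.6,0,0],"fingers": 0.4},
    {"turn": [0,0,0],"linear": [-2.0,0,0],"fingers": 0.4},
  ],
)

```text
clock: 16.22
eef_pos: [0.4817, -0.0934, 0.0927]
tcp_rot: [0.746, 0.666, 0.0, -0.0]
wrist_force: [-0.1, 5.8, 0.0]
finger_gap: 0.0345
finger_force: 3.0
```

>>> arm_command(
  targets=[
    {"turn": [0,0,0],"linear": [-0.4,0,0],"fingers": 0.4},
    {"turn": [0,0,0],"linear": [-0.8,0,0],"fingers": 0.4},
    {"turn": [0,0,0],"linear": [-1.2,0,0],"fingers": 0.4},
    {"turn": [0,0,0],"linear": [-1.6,0,0],"fingers": 0.4},
    {"turn": [0,0,0],"linear": [-2.0,0,0],"fingers": 0.4},
  ],
)

```text
clock: 16.63
eef_pos: [0.4794, -0.1132, 0.0927]
tcp_rot: [0.746, 0.666, 0.0, -0.0]
wrist_force: [0.8, 5.9, 0.5]
finger_gap: 0.0344
finger_force: 3.1
```

>>> arm_command(
  targets=[
    {"turn": [0,0,0],"linear": [-0.4,0,0],"fingers": 0.4},
    {"turn": [0,0,0],"linear": [-0.8,0,0],"fingers": 0.4},
    {"turn": [0,0,0],"linear": [-1.2,0,0],"fingers": 0.4},
    {"turn": [0,0,0],"linear": [-1.6,0,0],"fingers": 0.4},
    {"turn": [0,0,0],"linear": [-2.0,0,0],"fingers": 0.4},
  ],
)

```text
clock: 17.05
eef_pos: [0.477, -0.133, 0.0927]
tcp_rot: [0.746, 0.666, 0.0, -0.0]
wrist_force: [1.8, 4.9, 0.9]
finger_gap: 0.0337
finger_force: 3.1
```

>>> arm_command(
  targets=[
    {"turn": [0,0,0],"linear": [-0.2,0,0],"fingers": 0.4},
    {"turn": [0,0,0],"linear": [-0.4,0,0],"fingers": 0.4},
    {"turn": [0,0,0],"linear": [-0.6,0,0],"fingers": 0.4},
    {"turn": [0,0,0],"linear": [-0.8,0,0],"fingers": 0.4},
    {"turn": [0,0,0],"linear": [-1.0,0,0],"fingers": 0.4},
  ],
)

```text
clock: 17.47
eef_pos: [0.4759, -0.1428, 0.0927]
tcp_rot: [0.746, 0.666, 0.0, -0.0]
wrist_force: [1.2, 5.5, 0.7]
finger_gap: 0.034
finger_force: 3.2
```

>>> arm_command(
  targets=[
    {"turn": [0,0,0],"linear": [-0.2,0,0],"fingers": 0.4},
    {"turn": [0,0,0],"linear": [-0.4,0,0],"fingers": 0.4},
    {"turn": [0,0,0],"linear": [-0.6,0,0],"fingers": 0.4},
    {"turn": [0,0,0],"linear": [-0.8,0,0],"fingers": 0.4},
    {"turn": [0,0,0],"linear": [-1.0,0,0],"fingers": 0.4},
  ],
)

```text
clock: 17.88
eef_pos: [0.4748, -0.1527, 0.0927]
tcp_rot: [0.746, 0.666, 0.0, -0.0]
wrist_force: [0.9, 6.0, 0.7]
finger_gap: 0.0345
finger_force: 3.2
```

>>> arm_command(
  targets=[
    {"turn": [0,0,0],"linear": [-0.1,0,0],"fingers": 0.4},
    {"turn": [0,0,0],"linear": [-0.2,0,0],"fingers": 0.4},
    {"turn": [0,0,0],"linear": [-0.3,0,0],"fingers": 0.4},
    {"turn": [0,0,0],"linear": [-0.4,0,0],"fingers": 0.4},
    {"turn": [0,0,0],"linear": [-0.5,0,0],"fingers": 0.4},
  ],
)

```text
clock: 18.3
eef_pos: [0.4745, -0.1548, 0.0927]
tcp_rot: [0.747, 0.665, 0.003, -0.003]
wrist_force: [3.0, 19.8, 5.8]
finger_gap: 0.0338
finger_force: 10.0
```

>>> arm_command(
  targets=[
    {"turn": [0,0,0],"linear": [0.2,0,0],"fingers": 0.4},
    {"turn": [0,0,0],"linear": [0.4,0,-0.02],"fingers": 0.4},
    {"turn": [0,0,0],"linear": [0.55,0,-0.1],"fingers": 0.4},
    {"turn": [0,0,0],"linear": [0.7,0,-0.3],"fingers": 0.4},
    {"turn": [0,0,0],"linear": [0.9,0,-0.6],"fingers": 0.4},
  ],
)

```text
clock: 18.72
eef_pos: [0.4751, -0.1493, 0.0986]
tcp_rot: [0.746, 0.666, -0.0, 0.0]
wrist_force: [-0.4, -0.1, -0.0]
finger_gap: 0.0344
finger_force: 0.0
```

>>> arm_command(
  targets=[
    {"turn": [0,0,0],"linear": [0.5,0,-2],"fingers": 0.4},
    {"turn": [0,0,0],"linear": [1,0,-5],"fingers": 0.4},
    {"turn": [0,0,0],"linear": [1,0,-8],"fingers": 0.4},
    {"turn": [0,0,0],"linear": [1,0,-12],"fingers": 0.4},
    {"turn": [0,0,0],"linear": [1,0,-15],"fingers": 0.4},
  ],
)

```text
clock: 19.13
eef_pos: [0.4767, -0.1392, 0.2519]
tcp_rot: [0.746, 0.666, 0.0, 0.002]
wrist_force: [1.1, 0.2, 1.2]
finger_gap: 0.0345
finger_force: 0.0
```

Run:
```python
from h import *
s=ctrl.sense(); c=cam("wrist"); T=wristT(c,s); print(s["eef_pos"],s["wrist_force"])
cv2.imwrite("pics/w3.png",cv2.resize(c["img"],None,fx=1.5,fy=1.5))
```

```text
[ 0.47670808 -0.13924781  0.25185782] [1.14604391 0.21972001 1.1666476 ]
```

View pics/w3.png

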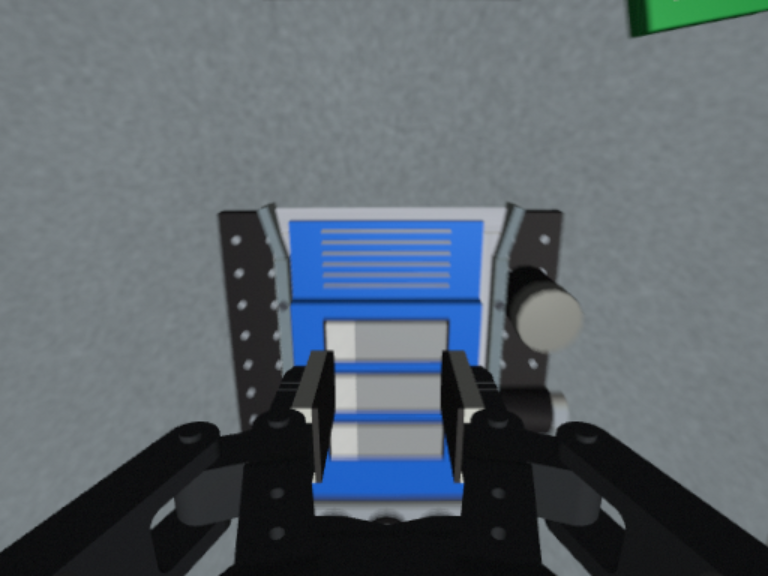

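The tray lies straight between the rails. Its tail edge is at row 220 and the bed edge at row 207, and at about 1.6 px/mm that puts the tail 8 mm inside, as required at the stop. The gripper is clear.

Run:
```python
from h import *
s=ctrl.sense(); c=cam("wrist"); T=wristT(c,s)
for k in (300,470):
    a=unproj(c,[[k/1.5,207.5/1.5]],.0895,T)[0]; b=unproj(c,[[k/1.5,220.5/1.5]],.0935,T)[0]; print("tail inside mm",np.linalg.norm((a-b)[:2])*1000)
print(ctrl.sign_off())
```

```text
tail inside mm 7.6754621130073195
tail inside mm 7.716852437678298
the job is handed in; nothing more can be done
None
```

The tray is on the stage bed with its nose against the red end stop. Its tail measures 7.7 mm inside the entry edge, where 8 mm is nominal. The gripper has let go and is clear, and the job was handed in at about 19 s; no verdict came back.

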